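Press down the snap-key row of a storage tub

ROBOT

A 7-joint arm with a two-finger parallel gripper is mounted at the origin on the work surface. World frame = base frame: x ahead of the robot, y to its left, z up, the work surface at z = 0. Lengths are in m, angles in rad, forces in N, time in s.
With the tool pointing down it reaches from about 0.425 to 0.825 m from the base axis. Payload 3.6 kg.
Tool frame: the origin (TCP) lies at the very end of the fingers, on their centre line; the grasp point (between the pads) lies 19 mm behind it; z points along the fingers, x is the direction in which the jaws open and shut, and the axes are right-handed (so a half turn about z gives the same grasp; the last joint's range is limited). The gripper opens to 85 mm and grips with 20 to 120 N. Pads are 22 mm wide; open, the fingers measure 114 mm over their backs; the gripper's body (76 mm by 85 mm) begins 54 mm behind the grasp point. The pads swing forward as they close: fully open they stand 13 mm farther back than shut.
Start: joints at [-1.304, 0.615, -0.013, 1.423, 0.008, 1.103, -0.04], TCP at [0.188, 0.622, 0.231] pointing down, gripper open.
Joint ranges: [-3.12, 3.12], [-0.3, 2.06], [-1.34, 1.32], [0.26, 2.42], [-1.36, 4.5], [0.01, 1.98], [-2.84, 2.84]. Speed limits (rad/s): [2.79, 2.79, 3.14, 3.14, 3.14, 3.14, 3.14].

INTERFACE

Orientations are given as a unit quaternion [x, y, z, w].
In Python, from plant import robot gives the robot as it stands. The module is installed in compiled form; this text tells all that it offers.
- The arm moves only by the tool move_arm, never from a script. Its argument "moves" is a list of rows, each a list of 7 numbers: the turn, a rotation vector about the tool's x, y, z in rad, then the shift along the tool's x, y, z in mm, then the closure, from 0 (fully open) to 1 (shut). In form: [[rx, ry, rz, dx, dy, dz, hand], ...]. A call has 1 to 20 rows; each row shifts and turns the pose as measured when the row begins, along the tool's axes as they then stand; what a row does not reach is not made up. A row lasts 1/12 s, in which the tool goes at most 41.7 mm and 7.16 degrees, less where a joint would pass 70% of its speed; a pose out of reach is approached as far as the arm can. A call with a gripper value outside its range is refused whole. The fingers move at their own pace and stop on an object; "grip_force" is the grip in N (left out, the last holds). Time passes only in rows, so rows that do not move let the fingers close. It gives the time, the measured TCP pose, the force and the opening at its end, in the units of the state.
- robot.sense(): the state, without advancing time (a new reading comes with each control period).
- robot.snapshot(name): name is "side" or "top"; returns a dict with "color" (400x640x3 uint8, blue, green, red), "fx", "fy", "cx", "cy" (pixels), "eye" and "attitude" of the camera in the world. Camera axes: x right, y down, z forward; pixel columns grow to the right and rows downward; lengths in m; the calibration is good to about 2 mm. A picture is of the moment at which its call begins. There is no depth.
- robot.close_job(): hands the job in, once; it reports no verdict.
Trained networks look in a picture, given as the dict that the camera call returned (one of the last four; its "shot" number tells which), for a name from the list of things; names that differ only in an ending like _2 or _b are one class to them, and where a whole thing is asked for, a point or a joint stands for the part that bears it (a point fixed in the world has none). Each returns a list of dicts, best first, with "confidence" (0 to 1); they miss things now and then, are a little off and sometimes report something else, mostly with a low value. They report only what shows in the picture. A call takes as long as a camera call. They do not tell look-alikes from the thing itself.
- robot.silhouettes(name, picture): "pixels" (400x640 bool, what is visible of it).
- robot.spot_point(name, picture): "position" ([x, y, z] in m, in the coordinates of the camera as it stood for that picture, good to about 4 mm: a listed point, or the origin of a listed thing).
The state is a dict: "clock": time; "joint_positions": joint angles; "qvel": joint speeds; "effort": joint torques, N m; "tool_pos": TCP position; "tool_rot": TCP orientation; "ft_force": force on the tool from outside, world axes, zero at the start; "torque": the same for the moment, N m; "opening": finger opening in m.
Only numpy, scipy, OpenCV 4.12 (cv2) and the standard library are available. Lean on these libraries where they do the work, as an engineer would, in place of code of your own. Each camera call takes 0.05 s, during which the arm holds its last target.

TASK

Take the spring-shoed pressing block from its pad, set it down on the blank landing at the tongue end of the tub's crooked lid, and run it along the row of snap keys to the other end in one unbroken pass, pressing firmly enough that all seven keys go fully down but never so hard that the block's spring bottoms out. Touch the tub with the block only, not with the fingers, then stand the block upright on its pad again, let go, and leave the other things on the bench where they are.

Things in the scene. Friction and masses are not known exactly. Their poses are not given: they have to be found in the camera images.
- block: hand pressing block standing on its shoe: 82 mm long (x), 36 mm wide (y), 74 mm high, about 0.28 kg. Origin: centre of the sole when the spring is relaxed, z up. Bottom to top: slick white shoe on two short steel posts, black base 60 x 36 mm from 22 to 32 mm up, wooden grip bar from 32 to 74 mm up. Both ends alike
- block_grip (a point): middle of the block's wooden grip bar, 53 mm above the sole; the bar is 60 mm along the block's x, 26 mm thick along its y (grasp across y), 42 mm high. Axes as the block's
- shoe (a joint): how far the spring shoe is pushed up into the block, m: 0 relaxed, 0.007 bottomed out. The spring carries 4 N before it moves, then 2.6 N per mm: about 14 N at 4 mm, 22 N bottomed. Flat sole 26 x 36 mm; at each end a ramp 28 mm long rising 10 mm, so that it climbs onto a raised key and presses it down
- tub: clear storage tub fixed to the bench, 160 mm (x) by 330 mm (y), origin at the centre of its underside, z up. Its white lid, 174 x 344 mm, carries a straight seam along y at x = -25 mm. A round-ended tongue sticks 32 mm out of the lid at the -y end: the start. The lid is wedged crooked on the over-full tub and does not yield to pressing
- seam_start (a point): point of the seam in plan only, y = -121 mm in the tub's frame: middle of the blank landing at the tongue end, 36 mm wide, from y = -158 to -84 mm. Fixed to the tub at 75 mm above the bench, NOT the lid's height. Axes as the tub's
- seam_mid (a point): point of the seam in plan, y = 0, at 75 mm above the bench, below the middle key. The pressed-key level here is anywhere from 106 to 118 mm above the bench and slopes along y by up to 0.09 rad, up or down; no pose tells it, it must be felt. Across the seam (x) the lid is level
- seam_end (a point): point of the seam in plan, y = +121 mm in the tub's frame, at 75 mm above the bench: middle of the blank landing at the far end, 36 mm wide, y = 84 to 158 mm
- key0 (a joint): grey snap key nearest the tongue, centre y = -72 mm in the tub's frame: 0 up, 0.005 fully down, m. Seven alike at 24 mm pitch along the seam, each 32 mm across and 22 mm along it. Up, a key stands 5 mm proud of the landings; down, level with them. Needs about 5 N to move, stays where pushed; two share the shoe, so push the block with 12 to 18 N
- key1 (a joint): snap key 2 of 7 from the tongue, y = -48 mm in the tub's frame; values as key0
- key2 (a joint): snap key 3 of 7 from the tongue, y = -24 mm in the tub's frame; values as key0
- key3 (a joint): snap key 4 of 7 from the tongue, y = +0 mm in the tub's frame; values as key0
- key4 (a joint): snap key 5 of 7 from the tongue, y = +24 mm in the tub's frame; values as key0
- key5 (a joint): snap key 6 of 7 from the tongue, y = +48 mm in the tub's frame; values as key0
- key6 (a joint): snap key 7 of 7 from the tongue, y = +72 mm in the tub's frame; values as key0
- pad: flat black rubber pad fixed to the bench, 170 mm (x) by 130 mm (y), 6 mm thick; origin at the centre of its underside. The block starts and ends standing on it
- mug: white mug, 80 mm across, 90 mm high, origin at its underside; bystander
- bottle: water bottle, 64 mm across, 170 mm high, origin at its underside; bystander
- stamp: office stamp, 50 x 60 mm, 75 mm high, origin at its underside; bystander
- towels: upright paper roll, 110 mm across, 230 mm high, origin at its underside; bystander
Mind the look-alikes: they are no part of the job. There is more than one size of the block; the job needs the smallest.

How it is judged:
By the outcome, as a careful person would: the job done as asked, in the order asked, and still so for the second after the job is handed in, with the robot touching nothing.
It also fails if it takes over 72 s, if anything falls off the work surface, if the arm or the gripper's body presses on something with over 40 N, if the wrist force passes 120 N, or if a joint passes its speed limit or range.

## Working session

There is one attempt and no reset: what is moved stays moved. The work goes in short steps, Python scripts to look and compute and a tool call to move; the robot and the scene stay as the last step left them, time stands still between calls to the robot, and variables do not carry over. Pictures are saved under pics/ and viewed, and the job is handed in when it is done.

Besides the shell and the picture viewer there is one more tool, called after "Request:" as a command line: name --pt "numbers of a row" for each row, then --argument value for the rest. move_arm: Moves the arm, as the interface text tells. Its arguments: {"type":"object","properties":{"moves":{"type":"array"},"grip_force":{"type":"number"}},"required":["moves"]}

```bash
mkdir -p pics; cat > h.py <<'E'
import numpy as np, cv2
from scipy.spatial.transform import Rotation as R
from plant import robot
def rot(a):
    a=np.array(a,float)
    return a if a.shape==(3,3) else R.from_quat(a).as_matrix()
def w(pic,p): return rot(pic['attitude'])@np.array(p)+np.array(pic['eye'])
def proj(pic,P):
    c=rot(pic['attitude']).T@(np.array(P)-np.array(pic['eye']))
    return np.array([pic['fx']*c[0]/c[2]+pic['cx'],pic['fy']*c[1]/c[2]+pic['cy']])
def unproj(pic,u,v,z):
    d=rot(pic['attitude'])@np.array([(u-pic['cx'])/pic['fx'],(v-pic['cy'])/pic['fy'],1])
    e=np.array(pic['eye']); return e+d*(z-e[2])/d[2]
E
python3 - <<'E'
from h import *
s=robot.sense(); print(s)
for n in ['side','top']:
    p=robot.snapshot(n); cv2.imwrite(f'pics/{n}0.png',p['color']); print(n,p['eye'],p['attitude'],p['fx'],p['shot'])
    for t in ['block','block_grip','tub','seam_start','seam_mid','seam_end','pad','mug','stamp','bottle','towels']:
        for d in robot.spot_point(t,p): 
            W=w(p,d['position']); print(t,round(d['confidence'],2),W.round(4),proj(p,W).round())
E
```

```text
{'clock': 0.0, 'joint_positions': array([-1.30452322,  0.61592529, -0.01263141,  1.42497732,  0.00809354,
        1.10340523, -0.04040955]), 'qvel': array([ 9.36213390e-05, -1.05940413e-03, -1.10348681e-03, -5.87279780e-04,
        5.07203728e-04,  4.06020739e-05, -2.22549714e-04]), 'effort': array([-5.06037541e-04, -4.69210732e+01,  2.58963900e-01, -1.71033043e+01,
        9.93949914e-03,  9.45175794e-03, -1.05471514e-05]), 'tool_pos': array([0.18734643, 0.6215765 , 0.2301082 ]), 'tool_rot': array([ 0.80266496,  0.59642869, -0.0010618 ,  0.00080531]), 'ft_force': array([ 0.81355436, -0.74021567,  0.47421599]), 'torque': array([-0.01079761,  0.00957976, -0.01554149]), 'opening': 0.0858203697167156}
side [0.39710791 0.88799745 0.79169996] [-0.06062369  0.89231389 -0.44607426  0.03344328] 431.0981993915035 1
block 0.76 [ 0.273  -0.3345  0.0013] [415. 177.]
block 0.71 [ 0.4852 -0.5256 -0.0021] [356. 145.]
block 0.56 [ 0.4769 -0.3151  0.0064] [354. 174.]
block_grip 0.96 [ 0.4868 -0.5264  0.0691] [356. 128.]
block_grip 0.79 [ 0.4767 -0.3209  0.0539] [354. 161.]
block_grip 0.61 [ 0.2748 -0
[... 853 characters left out ...]
744 -0.3281  0.0713] [423. 276.]
block_grip 0.78 [ 0.4883 -0.5273  0.0693] [485. 205.]
block_grip 0.76 [ 0.4854 -0.3207  0.0606] [417. 206.]
tub 0.68 [0.5295 0.0649 0.0014] [293. 195.]
seam_start 0.78 [ 0.5178 -0.0523  0.0696] [330. 195.]
seam_mid 0.71 [0.5039 0.0649 0.076 ] [291. 199.]
seam_mid 0.3 [ 5.309e-01  6.590e-02 -5.000e-04] [292. 195.]
seam_end 0.72 [0.4911 0.1807 0.0767] [252. 203.]
pad 0.67 [ 4.713e-01 -3.436e-01  1.000e-04] [421. 214.]
mug 0.97 [ 0.7521 -0.1444 -0.0016] [357. 129.]
stamp 0.55 [ 0.7115 -0.3275  0.0024] [413. 141.]
bottle 0.7 [0.7625 0.0386 0.0009] [301. 126.]
bottle 0.64 [ 0.4824 -0.3219  0.0572] [417. 207.]
towels 0.62 [5.406e-01 4.483e-01 3.000e-04] [172. 192.]
```

View pics/side0.png

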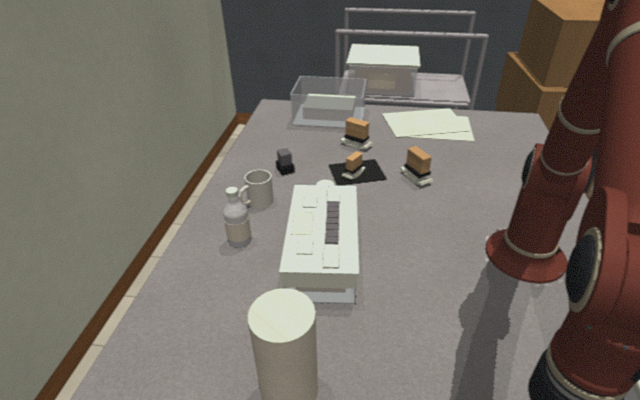

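View pics/top0.png

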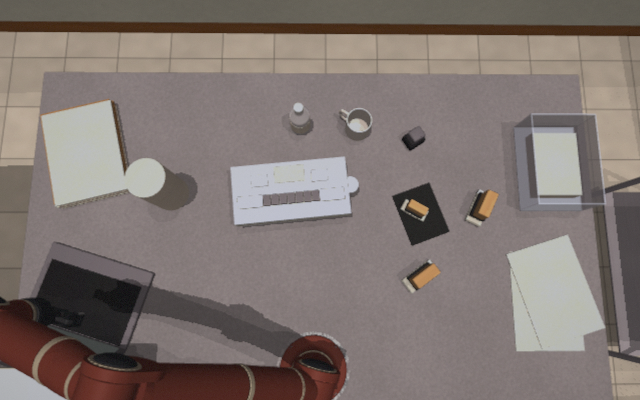

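```bash
python3 - <<'E'
from h import *
a=cv2.imread('pics/top0.png')[170:310,360:520]; a=cv2.resize(a,None,fx=4.5,fy=4,interpolation=cv2.INTER_CUBIC)
cv2.imwrite('pics/crop_top.png',a)
a=cv2.imread('pics/side0.png')[110:200,320:450]; a=cv2.resize(a,None,fx=6,fy=6,interpolation=cv2.INTER_CUBIC)
cv2.imwrite('pics/crop_side.png',a)
E
```

```text
(no output)
```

View pics/crop_top.png

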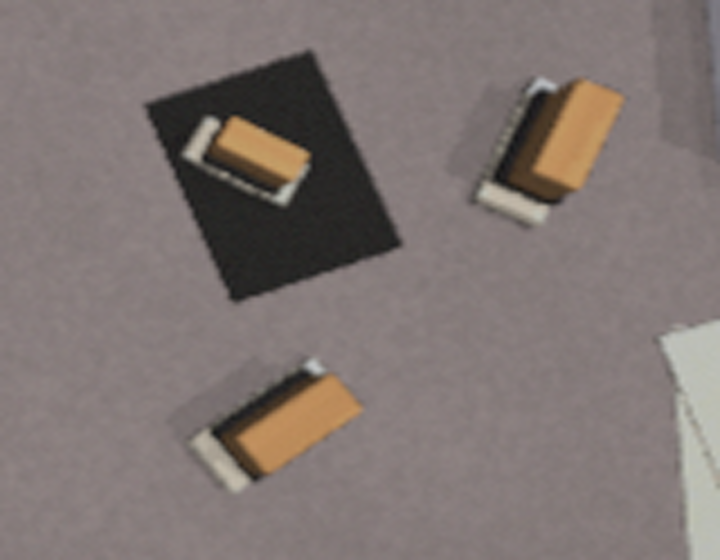

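View pics/crop_side.png

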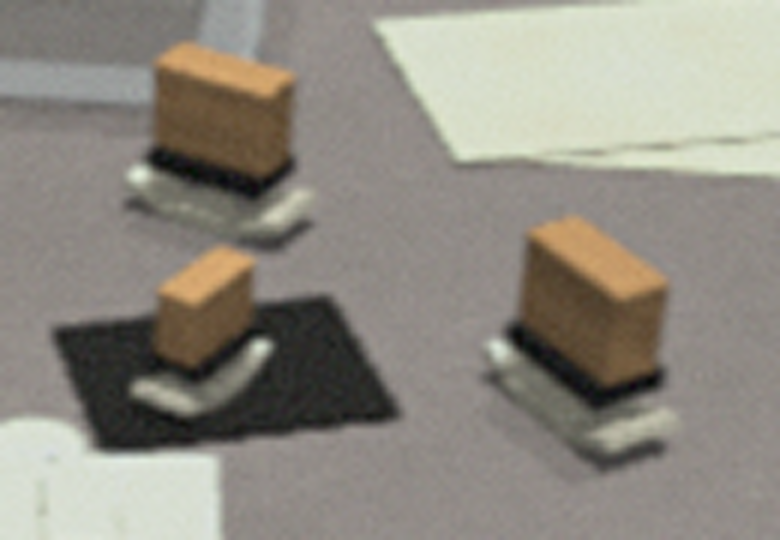

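Three look-alikes stand in the top view, at (414,209), (482,207) and (423,276). The one at (414,209) is clearly the smallest and is on the pad, so it's the one meant. The crop confirms this. Next I'll measure the block's yaw and the tub.

```bash
python3 - <<'E'
from h import *
p=robot.snapshot('top'); q=robot.snapshot('side')
import pickle; pickle.dump((p,q),open('pq.pkl','wb'))
hsv=cv2.cvtColor(p['color'],cv2.COLOR_BGR2HSV)
sub=hsv[190:230,395:440]; cv2.imwrite('pics/t.png',p['color'])
m=((hsv[...,0]>5)&(hsv[...,0]<25)&(hsv[...,1]>110)&(hsv[...,2]>150)).astype(np.uint8); m[:190]=0;m[230:]=0;m[:,:395]=0;m[:,440:]=0
ys,xs=np.nonzero(m); print(len(xs))
P=np.array([unproj(p,x,y,.080)[:2] for x,y in zip(xs,ys)])*1000
r=cv2.minAreaRect(P.astype(np.float32)); print(r, P.mean(0)); print(cv2.boxPoints(r))
c=np.cov(P.T); ev,V=np.linalg.eigh(c); print(np.sqrt(ev*12),np.degrees(np.arctan2(V[1,1],V[0,1])))
for pic in (p,q):
  for t in ['seam_start','seam_mid','seam_end','tub','block','block_grip','pad']:
    for d in robot.spot_point(t,pic)[:3]:
        print(t,round(d['confidence'],2),w(pic,d['position']).round(4))
a=p['color'][140:240,220:370]; cv2.imwrite('pics/tubtop.png',cv2.resize(a,None,fx=5.3,fy=5.3,interpolation=cv2.INTER_CUBIC))
a=q['color'][170:310,270:380]; cv2.imwrite('pics/tubside.png',cv2.resize(a,None,fx=4.2,fy=4.2,interpolation=cv2.INTER_CUBIC))
E
```

```text
142
((480.2063293457031, -318.8514404296875), (56.37593078613281, 23.4872989654541), 59.557735443115234) [ 480.22320209 -318.59959885]
[[ 455.79968 -337.20325]
 [ 476.049   -349.10358]
 [ 504.61298 -300.49963]
 [ 484.36365 -288.5993 ]]
[23.3210296  56.39519256] 60.301438516996605
seam_start 0.65 [ 0.5189 -0.0521  0.0709]
seam_mid 0.8 [0.5029 0.0655 0.0747]
seam_end 0.95 [0.4928 0.1806 0.0723]
seam_end 0.75 [ 5.271e-01  6.440e-02 -3.000e-04]
tub 0.73 [5.289e-01 6.780e-02 5.000e-04]
tub 0.41 [ 0.4823 -0.3198  0.059 ]
block 0.83 [ 0.4863 -0.526   0.002 ]
block 0.68 [ 0.4827 -0.3219  0.0058]
block_grip 0.83 [ 0.483  -0.3172  0.0595]
block_grip 0.82 [ 0.2767 -0.3273  0.0714]
block_grip 0.72 [ 0.4892 -0.5284  0.0697]
seam_start 0.93 [ 0.5153 -0.0524  0.0734]
seam_mid 0.68 [0.4991 0.066  0.0763]
seam_end 0.69 [0.4861 0.1838 0.0715]
tub 0.74 [ 0.5293  0.0648 -0.0008]
block 0.92 [ 0.2752 -0.3311 -0.0004]
block 0.88 [ 0.476  -0.3141  0.0057]
block 0.8 [ 0.4859 -0.5225  0.    ]
block_grip 0.85 [ 0.2768 -0.331   0.0726]
block_grip 0.78 [ 0.4769 -0.3208  0.0563]
block_grip 0.73 [ 0.4853 -0.5313  0.0682]
pad 0.89 [ 0.4686 -0.3452 -0.0023]
```

View pics/tubtop.png

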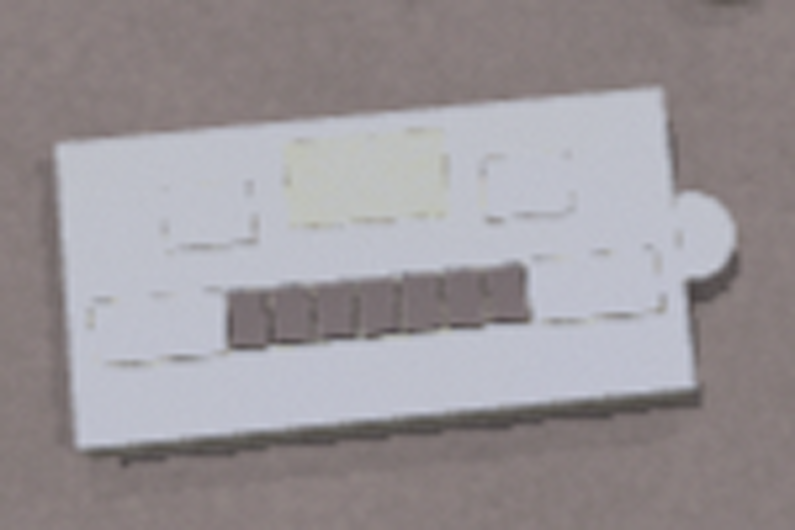

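View pics/tubside.png

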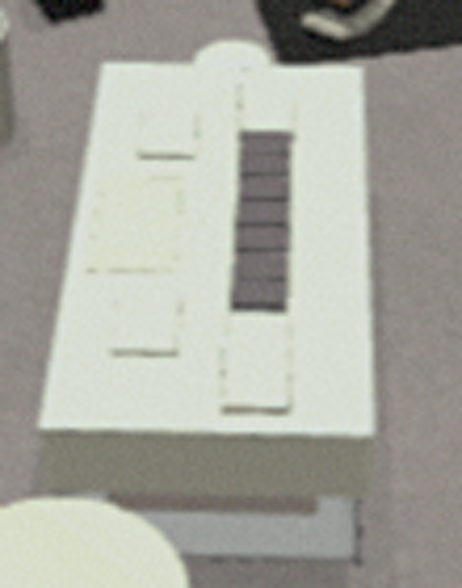

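```bash
cat > fit.py <<'E'
from h import *; import pickle
from scipy.optimize import minimize
p,q=pickle.load(open('pq.pkl','rb'))
rois=[(p,(255,185,330,212)),(q,(318,192,346,252))]
obs=[]
for pic,(x0,y0,x1,y1) in rois:
    g=pic['color'][y0:y1,x0:x1].astype(float).mean(2)
    hi=np.percentile(g,80); lo=np.percentile(g,12)
    obs.append(np.clip((hi-g)/(hi-lo),0,1))
    print(g.shape,hi,lo)
K=8
def pts(v,up):
    cx,cy,yaw,h,s=v
    out=[]
    for x,y in [(-41,-83),(-9,-83),(-9,83),(-41,83)]:
        X=np.array([x,y])/1000; c,sn=np.cos(yaw),np.sin(yaw)
        out.append([cx+c*X[0]-sn*X[1],cy+sn*X[0]+c*X[1],h+s*X[1]+up])
    return out
def render(v,pic,roi):
    x0,y0,x1,y1=roi; im=np.zeros(((y1-y0)*K,(x1-x0)*K),np.uint8)
    A=np.array([proj(pic,P) for P in pts(v,0)+pts(v,.005)])
    A=((A-[x0,y0]+.5)*K*16).round().astype(np.int32)
    cv2.fillConvexPoly(im,cv2.convexHull(A),255,shift=4)
    return cv2.resize(cv2.GaussianBlur(im,(0,0),5),(x1-x0,y1-y0),interpolation=cv2.INTER_AREA)/255.
def cost(v):
    return sum(((render(v,pic,r)-o)**2).sum() for (pic,r),o in zip(rois,obs))
best=None
for h in(.108,.115):
  for s in (-.06,0,.06):
    v0=np.array([.529,.066,.118,h,s])
    S=np.vstack([v0]+[v0+d for d in np.diag([.004,.004,.03,.005,.03])])
    r=minimize(cost,v0,method='Nelder-Mead',options=dict(initial_simplex=S,maxiter=600))
    print(r.fun,r.x.round(4))
E
python3 fit.py
```

```text
(27, 75) 195.66666666666666 114.66666666666667
(60, 28) 216.66666666666666 108.82666666666667
23.267001801581195 [0.5263 0.0665 0.1024 0.1096 0.0156]
23.67711835339282 [0.5264 0.0667 0.1049 0.1103 0.0239]
23.401691612130133 [0.5263 0.0668 0.1055 0.1103 0.0182]
23.109575247418427 [0.5264 0.0665 0.1025 0.1097 0.0144]
25.829318943208268 [0.5262 0.0674 0.1087 0.1107 0.032 ]
23.092585242404727 [0.5264 0.0665 0.1038 0.1098 0.0159]
```

Both pictures agree. The smallest block's grip is at about (0.480,-0.320), with its long axis at 60°. The tub is at about (0.528,0.066) with a yaw of about 0.11, and the lid level is about 0.110 with little slope. The towels stand close to the arc the arm will take, so I'll pull in and go up first.

Request:
move_arm --pt "0 0 0 -36 0 -20 0" --pt "0 0 0 -36 0 -20 0" --pt "0 0 0 -36 0 -20 0" --pt "0 0 0 -36 0 -15 0" --pt "0 0 0.08 -2 38 0 0" --pt "0 0 0.08 -2 38 0 0" --pt "0 0 0.08 -2 38 0 0" --pt "0 0 0.08 -2 38 0 0" --pt "0 0 0.08 -2 38 0 0" --pt "0 0 0.08 -2 38 0 0"

```text
clock: 2.83
tool_pos: [0.3334, 0.3651, 0.3039]
tool_rot: [0.92, 0.391, -0.003, -0.001]
ft_force: [0.1, 0.6, -0.4]
opening: 0.0857
```

Request:
move_arm --pt "0 0 0.08 -1 40 0 0" --pt "0 0 0.08 -1 40 0 0" --pt "0 0 0.08 -1 40 0 0" --pt "0 0 0.08 -1 40 0 0" --pt "0 0 0.08 -1 40 0 0" --pt "0 0 0.08 -1 40 0 0" --pt "0 0 0.08 -1 40 0 0" --pt "0 0 0.08 -1 40 0 0" --pt "0 0 0.08 -1 40 0 0" --pt "0 0 0.08 -1 40 0 0" --pt "0 0 0.08 -1 40 0 0" --pt "0 0 0.08 -1 40 0 0" --pt "0 0 0.08 -1 40 0 0" --pt "0 0 0.08 -1 40 0 0" --pt "0 0 0.08 -1 40 0 0" --pt "0 0 0.08 0 40 0 0"

```text
clock: 4.17
tool_pos: [0.4363, -0.2457, 0.3054]
tool_rot: [0.965, -0.263, 0.007, -0.003]
ft_force: [0.2, -0.0, 0.7]
opening: 0.0855
```

```bash
cat >> h.py <<'E'
def goto(P,jaw):
    """remaining move in tool axes: position (m) and jaw azimuth (deg)"""
    s=robot.sense(); M=rot(s['tool_rot'])
    d=M.T@(np.array(P)-s['tool_pos'])*1000
    j=np.radians(jaw); X=np.array([np.cos(j),np.sin(j),0]); Z=np.array([0,0,-1.])
    G=np.c_[X,np.cross(Z,X),Z]
    print('d',d.round(1),'rv',R.from_matrix(M.T@G).as_rotvec().round(4),'pos',s['tool_pos'].round(4),'F',s['ft_force'].round(2),'T',s['torque'].round(2),'t',s['clock'])
E
python3 -c "
from h import *
goto([.4795,-.3195,.15],-30)"
```

```text
d [ 72.9  43.  155.8] rv [-0.009  -0.0113 -0.0089] pos [ 0.4363 -0.2457  0.3054] F [ 0.21 -0.03  0.66] T [-0.03 -0.05  0.02] t 4.1667
```

Request:
move_arm --pt "-0.009 -0.011 -0.009 18 11 35 0" --pt "0 0 0 18 11 35 0" --pt "0 0 0 18 11 35 0" --pt "0 0 0 18 10 30 0" --pt "0 0 0 0 0 16 0" --pt "0 0 0 0 0 0 0"

```text
clock: 4.67
tool_pos: [0.4743, -0.3388, 0.1545]
tool_rot: [0.963, -0.27, 0.007, 0.004]
ft_force: [0.5, 1.3, -0.3]
opening: 0.0857
```

```bash
python3 - <<'E'
from h import *
goto([.4795,-.3195,.046],-30)
for n in ['top','side']:
    p=robot.snapshot(n)
    for t in ['block_grip','block']:
        for d in robot.spot_point(t,p): print(n,t,round(d['confidence'],2),w(p,d['position']).round(4))
    x,y=proj(p,[.48,-.32,.06]).astype(int)
    cv2.imwrite(f'pics/g_{n}.png',cv2.resize(p['color'][max(0,y-50):y+50,x-60:x+60],None,fx=5,fy=5,interpolation=cv2.INTER_CUBIC))
E
```

```text
d [ -7.3 -19.7 108.3] rv [ 0.0046 -0.0155 -0.0222] pos [ 0.4743 -0.3388  0.1545] F [ 0.51  1.34 -0.28] T [ 0.1  -0.   -0.02] t 4.6667
top block_grip 0.94 [ 0.4914 -0.5286  0.0679]
top block_grip 0.57 [ 0.2739 -0.3274  0.0709]
top block 0.8 [ 0.4875 -0.5239 -0.0012]
top block 0.62 [ 0.2756 -0.3277  0.0005]
top block 0.34 [ 0.5379  0.4492 -0.0028]
side block_grip 0.86 [ 0.2732 -0.3305  0.0728]
side block_grip 0.79 [ 0.4842 -0.5295  0.0688]
side block 0.83 [ 0.4762 -0.316   0.0074]
side block 0.75 [ 0.2721 -0.3329 -0.0033]
side block 0.63 [ 0.4887 -0.5257 -0.001 ]
```

View pics/g_side.png

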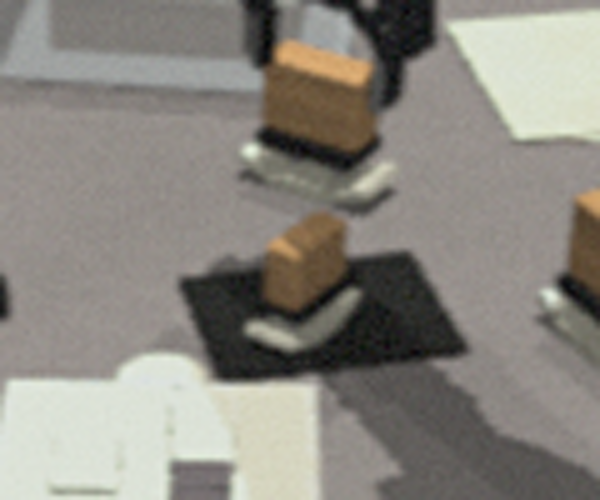

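View pics/g_top.png

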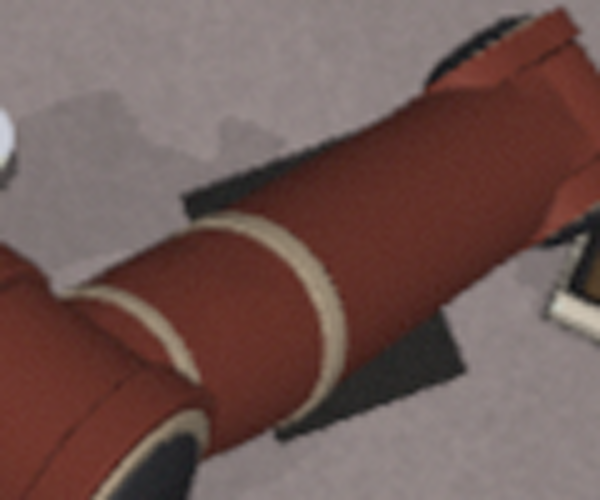

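Request:
move_arm --pt "0.004 -0.015 -0.022 -7 -20 0 0" --pt "0 0 0 0 0 0 0" --pt "0 0 0 0 0 30 0" --pt "0 0 0 0 0 0 0"

```text
clock: 5.3
tool_pos: [0.4854, -0.3182, 0.1366]
tool_rot: [0.967, -0.256, 0.012, 0.003]
ft_force: [-0.0, 2.1, -0.4]
opening: 0.0854
```

```bash
python3 - <<'E'
from h import *
goto([.4795,-.3195,.046],-30)
E
```

```text
d [-6.7  4.1 90.5] rv [-0.0009 -0.0244  0.0065] pos [ 0.4854 -0.3182  0.1366] F [-0.03  2.08 -0.44] T [ 0.19  0.05 -0.03] t 5.3
```

Request:
move_arm --pt "0 -0.02 0.006 -6 4 10 0" --pt "0 -0.01 0 0 0 25 0" --pt "0 0 0 0 0 20 0" --pt "0 0 0 0 0 10 0" --pt "0 0 0 0 0 0 0"

```text
clock: 5.72
tool_pos: [0.4803, -0.3224, 0.076]
tool_rot: [0.966, -0.259, 0.001, 0.001]
ft_force: [0.0, 1.1, -0.3]
opening: 0.0853
```

```bash
python3 - <<'E'
from h import *
goto([.4795,-.3195,.046],-30)
E
```

```text
d [-2.2 -2.1 30. ] rv [ 0.0003 -0.0032 -0.0001] pos [ 0.4803 -0.3224  0.076 ] F [ 0.03  1.14 -0.31] T [-0.    0.01  0.  ] t 5.7167
```

Request:
move_arm --pt "0 0 0 -2 -2 12 0" --pt "0 0 0 0 0 12 0" --pt "0 0 0 0 0 7 0" --pt "0 0 0 0 0 3 0" --pt "0 0 0 0 0 0 0"

```text
clock: 6.13
tool_pos: [0.481, -0.3231, 0.0444]
tool_rot: [0.966, -0.26, 0.004, 0.002]
ft_force: [0.1, -0.3, 0.5]
opening: 0.0854
```

```bash
python3 - <<'E'
from h import *
goto([.4795,-.3195,.046],-30)
for n in ['side']:
    p=robot.snapshot(n)
    x,y=proj(p,[.48,-.32,.06]).astype(int)
    cv2.imwrite(f'pics/g2_{n}.png',cv2.resize(p['color'][max(0,y-50):y+50,x-60:x+60],None,fx=6,fy=6,interpolation=cv2.INTER_CUBIC))
E
```

```text
d [-3.1 -2.4 -1.6] rv [ 0.0019 -0.0095 -0.0018] pos [ 0.481  -0.3231  0.0444] F [ 0.13 -0.29  0.5 ] T [-0.06 -0.01  0.01] t 6.1333
```

View pics/g2_side.png

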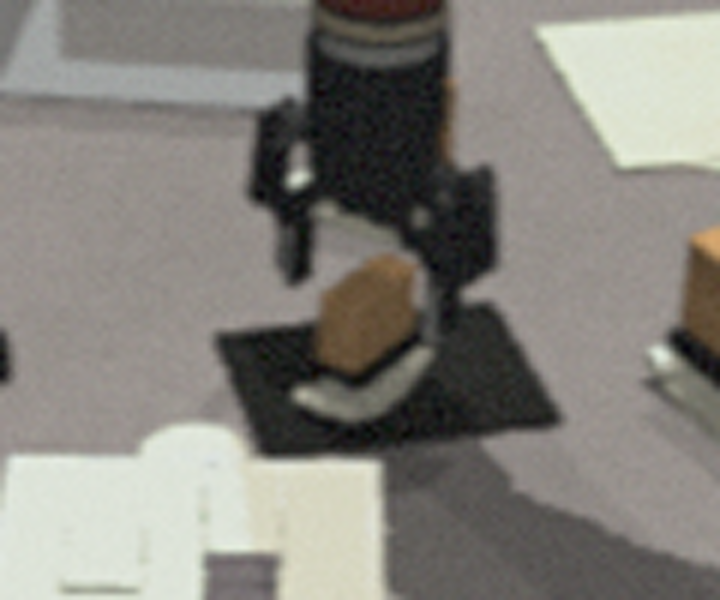

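Request:
move_arm --pt "0.002 -0.008 0 -2 -1 -1 0.5" --pt "0 0 0 0 0 0 1" --pt "0 0 0 0 0 0 1" --pt "0 0 0 0 0 0 1" --pt "0 0 0 0 0 0 1" --pt "0 0 0 0 0 0 1" --pt "0 0 0 0 0 0 1" --pt "0 0 0 0 0 0 1" --grip_force 80

```text
clock: 6.85
tool_pos: [0.4808, -0.3223, 0.0483]
tool_rot: [0.966, -0.26, 0.002, 0.001]
ft_force: [-0.0, 0.4, 0.2]
opening: 0.025
```

```bash
python3 - <<'E'
from h import *
print(robot.sense()['opening']); goto([.4795,-.3195,.046],-30)
E
```

```text
0.02495414574287545
d [-2.5 -1.7  2.3] rv [ 0.0001 -0.0051 -0.0018] pos [ 0.4808 -0.3223  0.0483] F [-0.05  0.39  0.25] T [ 0.    0.02 -0.05] t 6.85
```

Request:
move_arm --pt "0 0 0 0 0 -10 1" --pt "0 0 0 0 0 -20 1" --pt "0 0 0 0 0 -30 1" --pt "0 0 0 0 0 -35 1" --pt "0 0 0 0 0 -35 1" --pt "0 0 0 0 0 -25 1" --pt "0 0 0 0 0 -10 1" --pt "0 0 0 0 0 0 1" --pt "0 0 0 0 0 0 1"

```text
clock: 7.6
tool_pos: [0.4765, -0.3189, 0.2198]
tool_rot: [0.965, -0.261, -0.004, -0.002]
ft_force: [0.4, 0.4, -2.9]
opening: 0.0252
```

```bash
python3 - <<'E'
from h import *
print(robot.sense()['opening']); goto([.517,-.059,.20],6.5)
E
```

```text
0.025157591761599686
d [ -95.5 -244.9   20.9] rv [-0.0039  0.0075 -0.6406] pos [ 0.4765 -0.3189  0.2198] F [ 0.41  0.45 -2.94] T [-0.01  0.    0.  ] t 7.6
```

Request:
move_arm --pt "0 0 -0.04 -6 -15 0 1" --pt "0 0 -0.08 -10 -31 0 1" --pt "0 0 -0.08 -7 -32 0 1" --pt "0 0 -0.08 -5 -32 0 1" --pt "0 0 -0.08 -2 -32 0 1" --pt "0 0 -0.08 1 -32 0 1" --pt "0 0 -0.08 3 -32 0 1" --pt "0 0 -0.06 5 -20 0 1" --pt "0 0 -0.03 0 -8 0 1" --pt "0 0 0 0 0 0 1" --pt "0 0 0 0 0 0 1"

```text
clock: 8.52
tool_pos: [0.5068, -0.0729, 0.2052]
tool_rot: [0.998, 0.052, -0.019, -0.005]
ft_force: [0.2, -0.3, -2.9]
opening: 0.0245
```

```bash
python3 - <<'E'
from h import *
print(robot.sense()['opening']); goto([.517,-.059,.185],6.5)
E
```

```text
0.024507158112437366
d [ 12.4 -12.5  19.9] rv [-0.0122  0.0378 -0.0087] pos [ 0.5068 -0.0729  0.2052] F [ 0.19 -0.29 -2.91] T [-0.08  0.01  0.04] t 8.5167
```

Request:
move_arm --pt "-0.008 0.02 -0.008 6 -6 8 1" --pt "-0.004 0.018 0 6 -6 8 1" --pt "0 0 0 0 0 0 1" --pt "0 0 0 0 0 0 1"

```text
clock: 8.85
tool_pos: [0.5145, -0.069, 0.1877]
tool_rot: [0.999, 0.048, -0.001, 0.003]
ft_force: [0.2, 0.7, -2.4]
opening: 0.025
```

```bash
python3 - <<'E'
from h import *
goto([.517,-.059,.175],6.5)
for n in ['side','top']:
    p=robot.snapshot(n)
    print(proj(p,[.517,-.059,.13]))
    x,y=proj(p,[.515,-.03,.12]).astype(int)
    cv2.imwrite(f'pics/l_{n}.png',cv2.resize(p['color'][max(0,y-50):y+50,x-60:x+60],None,fx=6,fy=6,interpolation=cv2.INTER_CUBIC))
E
```

```text
d [ 3.5 -9.8 12.6] rv [ 0.0063  0.0029 -0.0175] pos [ 0.5145 -0.069   0.1877] F [ 0.25  0.71 -2.39] T [-0.01 -0.01 -0.02] t 8.85
[331.82589751 186.46924352]
[332.4238514  191.53900134]
```

View pics/l_side.png

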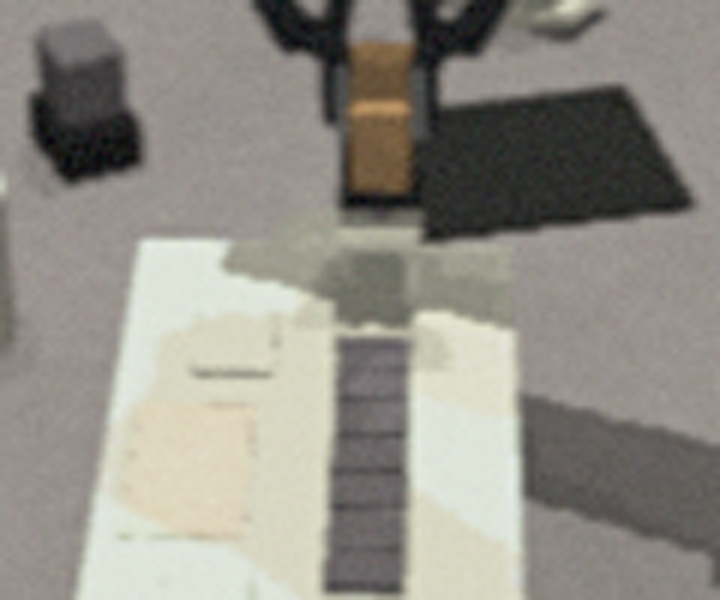

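View pics/l_top.png

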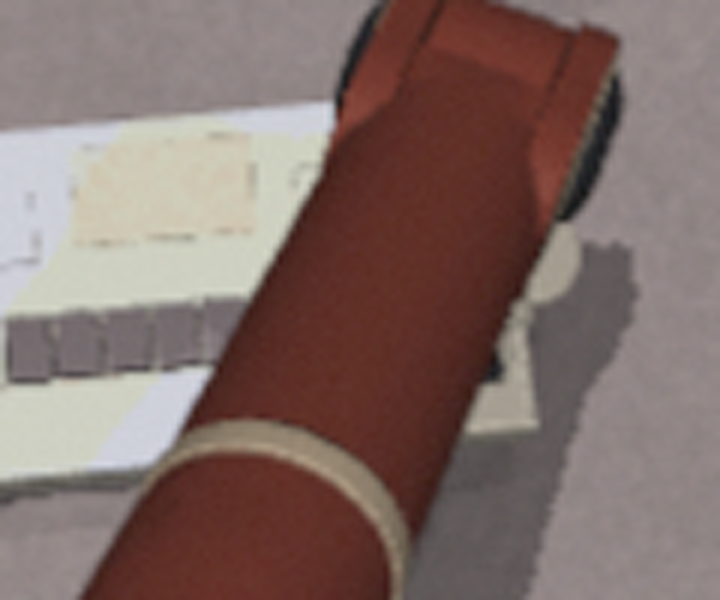

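Request:
move_arm --pt "0.004 0.003 -0.015 3 -8 5 1" --pt "0 0 0 0 -3 5 1" --pt "0 0 0 0 0 3 1" --pt "0 0 0 0 0 0 1" --pt "0 0 0 0 0 0 1"

```text
clock: 9.37
tool_pos: [0.517, -0.0593, 0.1746]
tool_rot: [0.999, 0.054, 0.001, 0.001]
ft_force: [0.5, -0.2, -3.0]
opening: 0.0247
```

```bash
python3 - <<'E'
from h import *
goto([.517,-.059,.155],6.5)
E
```

```text
d [-0.  -0.4 19.6] rv [ 0.003  -0.0022 -0.0053] pos [ 0.517  -0.0593  0.1746] F [ 0.53 -0.16 -2.95] T [-0.02  0.01  0.01] t 9.3667
```

Request:
move_arm --pt "0 0 0 0 0 4 1" --pt "0 0 0 0 0 4 1" --pt "0 0 0 0 0 4 1" --pt "0 0 0 0 0 2 1" --pt "0 0 0 0 0 1 1"

```text
clock: 9.78
tool_pos: [0.5174, -0.0596, 0.1584]
tool_rot: [0.999, 0.054, 0.002, 0.002]
ft_force: [0.3, -0.7, -2.7]
opening: 0.0248
```

```bash
python3 - <<'E'
from h import *
goto([.517,-.059,.155],6.5)
E
```

```text
d [-0.3 -0.6  3.4] rv [ 0.0034 -0.0029 -0.0052] pos [ 0.5174 -0.0596  0.1584] F [ 0.3  -0.66 -2.74] T [-0.08  0.05 -0.01] t 9.7833
```

Now I'll feel for the lid in small steps.

Request:
move_arm --pt "0.003 -0.002 0 0 0 2 1" --pt "0 0 0 0 0 2 1" --pt "0 0 0 0 0 1 1"

```text
clock: 10.03
tool_pos: [0.5174, -0.0597, 0.1527]
tool_rot: [0.999, 0.054, 0.0, 0.0]
ft_force: [-0.1, -0.1, -3.2]
opening: 0.0251
```

Request:
move_arm --pt "0 0 0 0 0 1 1" --pt "0 0 0 0 0 1 1"

```text
clock: 10.2
tool_pos: [0.5175, -0.0599, 0.1512]
tool_rot: [0.999, 0.054, 0.0, -0.0]
ft_force: [-1.7, 0.1, 3.8]
opening: 0.025
```

Request:
move_arm --pt "0 0 0 0 0 1 1" --pt "0 0 0 0 0 1 1"

```text
clock: 10.37
tool_pos: [0.5175, -0.0599, 0.1505]
tool_rot: [0.999, 0.054, 0.001, -0.0]
ft_force: [-2.2, 1.2, 5.6]
opening: 0.0248
```

```bash
python3 - <<'E'
from h import *
goto([.517,-.059,.148],6.5)
E
```

```text
d [-0.4 -1.   2.5] rv [-0.0009 -0.0014 -0.0056] pos [ 0.5175 -0.0599  0.1505] F [-2.23  1.22  5.64] T [0.19 0.54 0.01] t 10.3667
```

Request:
move_arm --pt "0 0 0 0 0 2 1" --pt "0 0 0 0 0 2 1"

```text
clock: 10.53
tool_pos: [0.5176, -0.06, 0.1485]
tool_rot: [0.999, 0.054, 0.001, -0.001]
ft_force: [-3.3, 0.7, 9.6]
opening: 0.0249
```

```bash
python3 - <<'E'
from h import *
goto([.517,-.059,.148],6.5)
E
```

```text
d [-0.4 -1.1  0.5] rv [-0.002  -0.0026 -0.0057] pos [ 0.5176 -0.06    0.1485] F [-3.32  0.75  9.55] T [0.35 0.9  0.07] t 10.5333
```

Request:
move_arm --pt "0 0 -0.003 0 -3 2 1" --pt "0 0 0 0 -4 1.5 1" --pt "0 0 0 0 -4 1.5 1"

```text
clock: 10.78
tool_pos: [0.5193, -0.057, 0.149]
tool_rot: [0.999, 0.053, 0.006, 0.004]
ft_force: [-2.1, -2.4, 9.9]
opening: 0.0248
```

```bash
cat >> h.py <<'E'
def sw():
    s=robot.sense(); P=s['tool_pos']; a=np.array([.517,-.059]); u=np.array([.4892,.183])-a; u/=np.linalg.norm(u); n=np.array([u[1],-u[0]])
    print('along',round(((P[:2]-a)@u)*1000-123,1),'lat(+x)',round(((P[:2]-a)@n)*1000,1),'N',round(s['ft_force'][2]+2.9,1))
    goto([.4892,.183,.148],6.5)
E
python3 -c "
from h import *
sw()"
```

```text
along -121.2 lat(+x) 2.6 N 12.8
d [  -4.5 -241.8   -1.1] rv [ 0.0086 -0.0123 -0.0072] pos [ 0.5193 -0.057   0.149 ] F [-2.12 -2.39  9.89] T [-0.64  0.71  0.04] t 10.7833
```

Request:
move_arm --pt "0.008 -0.012 -0.006 -2 -5 2 1" --pt "0.003 -0.003 0 -1 -5 1.8 1" --pt "0.002 -0.002 0 0 -5 1.8 1"

```text
clock: 11.03
tool_pos: [0.5213, -0.0512, 0.1498]
tool_rot: [0.999, 0.054, 0.007, 0.004]
ft_force: [-2.4, -2.2, 7.2]
opening: 0.025
```

```bash
python3 -c "
from h import *
sw()"
```

```text
along -115.7 lat(+x) 5.2 N 10.1
d [  -6.9 -236.3   -0.5] rv [ 0.0093 -0.0131 -0.0063] pos [ 0.5213 -0.0512  0.1498] F [-2.38 -2.22  7.19] T [-0.6   0.58  0.04] t 11.0333
```

Request:
move_arm --pt "0.012 -0.016 -0.006 -4 -6 3 1" --pt "0.006 -0.008 0 -4 -6 3 1"

```text
clock: 11.2
tool_pos: [0.5199, -0.0464, 0.1489]
tool_rot: [0.998, 0.055, 0.004, 0.001]
ft_force: [1.7, -6.1, 10.7]
opening: 0.0249
```

```bash
python3 -c "
from h import *
sw()"
```

```text
along -110.8 lat(+x) 4.3 N 13.6
d [-5.300e+00 -2.314e+02  2.000e-01] rv [ 0.0028 -0.0084 -0.0033] pos [ 0.5199 -0.0464  0.1489] F [ 1.68 -6.09 10.68] T [-1.32 -0.15  0.04] t 11.2
```

Request:
move_arm --pt "0.006 -0.01 -0.003 -4 -7 3.2 1" --pt "0.006 -0.008 0 -4 -7 3.2 1"

```text
clock: 11.37
tool_pos: [0.5194, -0.0432, 0.1486]
tool_rot: [0.999, 0.054, 0.007, 0.003]
ft_force: [0.9, -6.3, 12.2]
opening: 0.0253
```

```bash
python3 -c "
from h import *
sw()"
```

```text
along -107.6 lat(+x) 4.1 N 15.1
d [  -5.6 -228.1   -1.2] rv [ 0.0075 -0.0126 -0.0056] pos [ 0.5194 -0.0432  0.1486] F [ 0.91 -6.33 12.16] T [-1.47 -0.01  0.05] t 11.3667
```

Request:
move_arm --pt "0.01 -0.014 -0.005 -5 -9 3 1" --pt "0.006 -0.01 0 -5 -9 3 1" --pt "0.006 -0.01 0 -5 -9 3 1"

```text
clock: 11.62
tool_pos: [0.5166, -0.0341, 0.1492]
tool_rot: [0.999, 0.051, 0.008, 0.006]
ft_force: [0.4, -5.3, 10.0]
opening: 0.025
```

```bash
python3 -c "
from h import *
sw()"
```

```text
along -98.2 lat(+x) 2.4 N 12.9
d [  -5.  -218.7   -1.4] rv [ 0.012  -0.0161 -0.0108] pos [ 0.5166 -0.0341  0.1492] F [ 0.44 -5.3  10.02] T [-1.47 -0.16  0.05] t 11.6167
```

Request:
move_arm --pt "0.02 -0.025 -0.012 -5 -9 3.6 1" --pt "0.012 -0.015 -0.004 -4 -9 3.6 1" --pt "0.012 -0.015 -0.004 -4 -9 3.4 1"

```text
clock: 11.87
tool_pos: [0.5147, -0.0208, 0.1483]
tool_rot: [0.998, 0.057, -0.002, -0.006]
ft_force: [0.0, -7.3, 12.7]
opening: 0.0248
```

```bash
python3 -c "
from h import *
sw()"
```

```text
along -84.8 lat(+x) 2.1 N 15.6
d [  -2.  -205.3    2.8] rv [-0.0119  0.0041  0.0016] pos [ 0.5147 -0.0208  0.1483] F [ 0.   -7.29 12.72] T [-1.44 -0.24 -0.02] t 11.8667
```

Request:
move_arm --pt "-0.004 -0.002 0 -4 -8 3 1" --pt "0.006 -0.01 -0.004 -4 -8 3 1" --pt "0.008 -0.01 -0.004 -4 -8 3 1"

```text
clock: 12.12
tool_pos: [0.5138, -0.0136, 0.1491]
tool_rot: [0.998, 0.057, 0.004, 0.001]
ft_force: [0.2, -7.3, 11.7]
opening: 0.0252
```

```bash
python3 -c "
from h import *
sw()"
```

```text
along -77.5 lat(+x) 2.1 N 14.6
d [  -2.2 -198.1    0.5] rv [ 0.0027 -0.008   0.    ] pos [ 0.5138 -0.0136  0.1491] F [ 0.2  -7.26 11.7 ] T [-1.57 -0.19  0.01] t 12.1167
```

Request:
move_arm --pt "0.008 -0.012 -0.003 -4 -9 3.2 1" --pt "0.008 -0.012 -0.003 -4 -9 3.2 1" --pt "0.008 -0.012 -0.003 -4 -9 3.2 1" --pt "0.008 -0.012 -0.003 -4 -9 3.2 1"

```text
clock: 12.45
tool_pos: [0.5122, 0.0023, 0.1489]
tool_rot: [0.998, 0.056, 0.003, -0.001]
ft_force: [0.4, -6.8, 12.5]
opening: 0.0251
```

```bash
python3 -c "
from h import *
sw()"
```

```text
along -61.5 lat(+x) 2.2 N 15.4
d [  -2.5 -182.1    1.1] rv [-0.0011 -0.0052 -0.0007] pos [0.5122 0.0023 0.1489] F [ 0.44 -6.75 12.51] T [-1.67 -0.1   0.02] t 12.45
```

Request:
move_arm --pt "0.005 -0.01 -0.003 -4 -9 3.1 1" --pt "0.007 -0.012 -0.003 -4 -9 3.1 1" --pt "0.007 -0.012 -0.003 -4 -9 3.1 1" --pt "0.007 -0.012 -0.003 -4 -9 3.1 1"

```text
clock: 12.78
tool_pos: [0.511, 0.0161, 0.1493]
tool_rot: [0.998, 0.055, 0.003, 0.002]
ft_force: [-0.2, -4.5, 12.2]
opening: 0.0251
```

```bash
python3 -c "
from h import *
sw()"
```

```text
along -47.7 lat(+x) 2.6 N 15.1
d [  -3.2 -168.3    0.7] rv [ 0.0036 -0.0049 -0.0025] pos [0.511  0.0161 0.1493] F [-0.23 -4.51 12.24] T [-0.77 -0.06  0.06] t 12.7833
```

Request:
move_arm --pt "0.008 -0.012 -0.004 -5 -9 3.2 1" --pt "0.008 -0.012 -0.003 -5 -9 3.2 1" --pt "0.008 -0.012 -0.003 -4 -9 3.2 1" --pt "0.008 -0.012 -0.003 -4 -9 3.2 1"

```text
clock: 13.12
tool_pos: [0.5086, 0.0326, 0.1494]
tool_rot: [0.998, 0.056, 0.002, -0.001]
ft_force: [1.4, -7.7, 12.5]
opening: 0.0247
```

```bash
python3 -c "
from h import *
sw()"
```

```text
along -31.0 lat(+x) 2.1 N 15.4
d [  -2.5 -151.6    1.7] rv [-0.0023 -0.0041 -0.002 ] pos [0.5086 0.0326 0.1494] F [ 1.42 -7.66 12.53] T [-1.71 -0.13 -0.03] t 13.1167
```

Request:
move_arm --pt "0.005 -0.01 -0.003 -4 -9 3.1 1" --pt "0.007 -0.012 -0.003 -4 -9 3.1 1" --pt "0.007 -0.012 -0.003 -4 -9 3.1 1" --pt "0.007 -0.012 -0.003 -4 -9 3.1 1"

```text
clock: 13.45
tool_pos: [0.5072, 0.0493, 0.1496]
tool_rot: [0.998, 0.055, 0.001, -0.002]
ft_force: [0.2, -6.8, 12.4]
opening: 0.0248
```

```bash
python3 - <<'E'
from h import *
sw()
p=robot.snapshot('side')
x,y=proj(p,[.5,.03,.12]).astype(int)
cv2.imwrite('pics/m_side.png',cv2.resize(p['color'][max(0,y-50):y+50,x-60:x+60],None,fx=6,fy=6,interpolation=cv2.INTER_CUBIC))
E
```

```text
along -14.3 lat(+x) 2.6 N 15.3
d [  -3.2 -134.9    2.1] rv [-0.0037 -0.0025 -0.0037] pos [0.5072 0.0493 0.1496] F [ 0.17 -6.84 12.44] T [-1.54 -0.1   0.06] t 13.45
```

View pics/m_side.png

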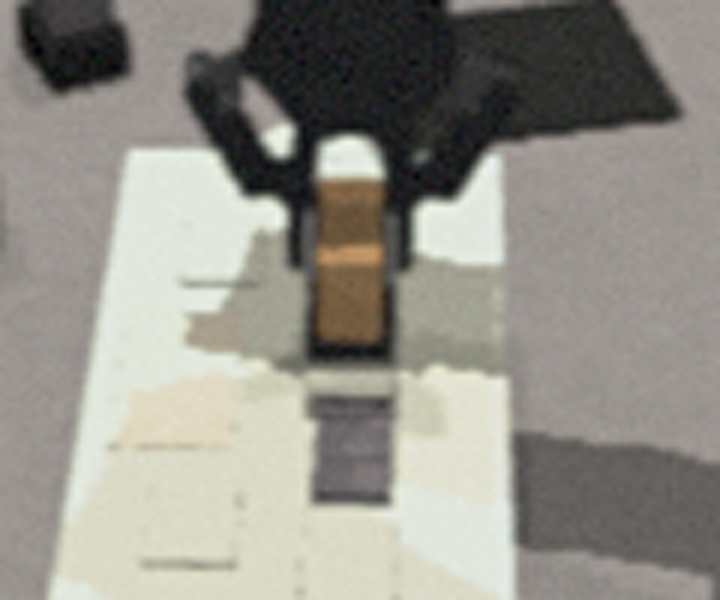

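The block sits centred on the row, with three keys still raised ahead of it (crop x≈352). I'll continue the pass.

Request:
move_arm --pt "0.004 -0.01 -0.004 -5 -9 3.1 1" --pt "0.006 -0.012 -0.004 -5 -9 3.1 1" --pt "0.007 -0.012 -0.003 -4 -9 3.1 1" --pt "0.007 -0.012 -0.003 -4 -9 3.1 1"

```text
clock: 13.83
tool_pos: [0.505, 0.0656, 0.1499]
tool_rot: [0.998, 0.055, 0.002, -0.001]
ft_force: [0.9, -3.8, 12.1]
opening: 0.0249
```

```bash
python3 -c "
from h import *
sw()"
```

```text
along 2.1 lat(+x) 2.3 N 15.0
d [  -2.7 -118.5    2.2] rv [-0.0027 -0.0032 -0.003 ] pos [0.505  0.0656 0.1499] F [ 0.87 -3.83 12.15] T [-1.08 -0.1  -0.04] t 13.8333
```

Request:
move_arm --pt "0.004 -0.01 -0.004 -4 -9 3.2 1" --pt "0.006 -0.012 -0.004 -4 -9 3.2 1" --pt "0.007 -0.012 -0.003 -4 -9 3.1 1" --pt "0.007 -0.012 -0.003 -4 -9 3.1 1"

```text
clock: 14.17
tool_pos: [0.5038, 0.0829, 0.15]
tool_rot: [0.998, 0.056, 0.0, -0.002]
ft_force: [1.5, -6.9, 12.3]
opening: 0.025
```

```bash
python3 -c "
from h import *
sw()"
```

```text
along 19.5 lat(+x) 3.1 N 15.2
d [  -3.4 -101.1    2.4] rv [-0.0041 -0.0012 -0.0021] pos [0.5038 0.0829 0.15  ] F [ 1.51 -6.89 12.31] T [-1.7  -0.1  -0.03] t 14.1667
```

Request:
move_arm --pt "0.003 -0.01 -0.004 -5 -9 3.2 1" --pt "0.005 -0.012 -0.004 -5 -9 3.2 1" --pt "0.006 -0.012 -0.003 -5 -9 3.1 1" --pt "0.006 -0.012 -0.003 -4 -9 3.1 1"

```text
clock: 14.5
tool_pos: [0.501, 0.1007, 0.1503]
tool_rot: [0.998, 0.056, 0.001, -0.002]
ft_force: [1.5, -7.4, 13.5]
opening: 0.0249
```

```bash
python3 -c "
from h import *
sw()"
```

```text
along 37.5 lat(+x) 2.3 N 16.4
d [ -2.6 -83.1   2.6] rv [-0.0034 -0.0018 -0.002 ] pos [0.501  0.1007 0.1503] F [ 1.45 -7.39 13.51] T [-1.72 -0.08 -0.03] t 14.5
```

Request:
move_arm --pt "0.003 -0.01 -0.004 -5 -9 3.0 1" --pt "0.005 -0.012 -0.004 -5 -9 3.0 1" --pt "0.006 -0.012 -0.003 -5 -9 3.0 1" --pt "0.006 -0.012 -0.003 -4 -9 3.0 1"

```text
clock: 14.83
tool_pos: [0.4979, 0.1192, 0.1508]
tool_rot: [0.998, 0.056, 0.001, -0.002]
ft_force: [0.6, -4.9, 11.9]
opening: 0.0248
```

```bash
python3 -c "
from h import *
sw()"
```

```text
along 56.2 lat(+x) 1.3 N 14.8
d [ -1.5 -64.4   3.1] rv [-0.0043 -0.0014 -0.0021] pos [0.4979 0.1192 0.1508] F [ 0.64 -4.93 11.91] T [-1.05 -0.1   0.04] t 14.8333
```

Request:
move_arm --pt "0.003 -0.01 -0.004 -4 -9 3.2 1" --pt "0.005 -0.012 -0.004 -4 -9 3.2 1" --pt "0.006 -0.012 -0.003 -4 -9 3.1 1" --pt "0.006 -0.012 -0.003 -4 -9 3.1 1"

```text
clock: 15.17
tool_pos: [0.4961, 0.1428, 0.1507]
tool_rot: [0.998, 0.057, -0.002, -0.006]
ft_force: [0.7, -4.6, 12.5]
opening: 0.025
```

```bash
python3 -c "
from h import *
sw()"
```

```text
along 79.9 lat(+x) 2.2 N 15.4
d [ -2.3 -40.7   3.3] rv [-0.0128  0.0027  0.0006] pos [0.4961 0.1428 0.1507] F [ 0.73 -4.55 12.55] T [-0.93 -0.22  0.04] t 15.1667
```

Request:
move_arm --pt "-0.006 -0.006 -0.002 -4 -8 3.0 1" --pt "0 -0.01 -0.003 -4 -8 3.0 1" --pt "0 -0.01 -0.003 -4 -8 3.0 1" --pt "0 -0.01 -0.003 -4 -8 3.0 1"

```text
clock: 15.5
tool_pos: [0.4947, 0.1624, 0.1513]
tool_rot: [0.998, 0.057, 0.001, 0.002]
ft_force: [0.3, -5.9, 13.5]
opening: 0.0253
```

```bash
python3 -c "
from h import *
sw()"
```

```text
along 99.5 lat(+x) 3.1 N 16.4
d [ -3.1 -21.1   3.2] rv [ 0.0046 -0.0025  0.0003] pos [0.4947 0.1624 0.1513] F [ 0.3  -5.85 13.51] T [-1.2  -0.13  0.01] t 15.5
```

Request:
move_arm --pt "0.004 -0.01 -0.003 -4 -8 2.9 1" --pt "0.003 -0.01 -0.003 -4 -8 2.8 1" --pt "0.002 -0.01 -0.003 -4 -7 2.8 1" --pt "0 -0.008 -0.002 -3 -5 2.6 1"

```text
clock: 15.83
tool_pos: [0.4936, 0.1791, 0.1521]
tool_rot: [0.998, 0.058, 0.001, 0.003]
ft_force: [-0.2, -4.5, 11.9]
opening: 0.0251
```

```bash
python3 -c "
from h import *
sw()"
```

```text
along 116.2 lat(+x) 3.9 N 14.8
d [-3.9 -4.4  4. ] rv [ 0.0055 -0.0026  0.0018] pos [0.4936 0.1791 0.1521] F [-0.21 -4.48 11.95] T [-1.06  0.14  0.01] t 15.8333
```

Request:
move_arm --pt "0.002 -0.004 0 -2 -4 2 1" --pt "0 0 0 0 0 -4 1" --pt "0 0 0 0 0 -10 1" --pt "0 0 0 0 0 -20 1" --pt "0 0 0 0 0 -25 1" --pt "0 0 0 0 0 -15 1" --pt "0 0 0 0 0 0 1"

```text
clock: 16.42
tool_pos: [0.4941, 0.1809, 0.2298]
tool_rot: [0.998, 0.056, 0.003, 0.003]
ft_force: [1.2, -0.4, -2.8]
opening: 0.0247
```

```bash
python3 - <<'E'
from h import *
sw(); goto([.4808,-.3223,.22],-30)
for n in ['side','top']:
    p=robot.snapshot(n)
    x,y=proj(p,[.5,.03,.12]).astype(int)
    cv2.imwrite(f'pics/e_{n}.png',cv2.resize(p['color'][max(0,y-50):y+50,x-60:x+60],None,fx=6,fy=6,interpolation=cv2.INTER_CUBIC))
E
```

```text
along 117.9 lat(+x) 4.7 N 0.1
d [-5.2 -3.3 81.8] rv [ 0.007  -0.0066 -0.0012] pos [0.4941 0.1809 0.2298] F [ 1.23 -0.4  -2.79] T [ 0.06 -0.05 -0.01] t 16.4167
d [-69.7 498.4  12.8] rv [ 0.0047 -0.0086  0.6358] pos [0.4941 0.1809 0.2298] F [ 1.23 -0.4  -2.79] T [ 0.06 -0.05 -0.01] t 16.4167
```

View pics/e_side.png

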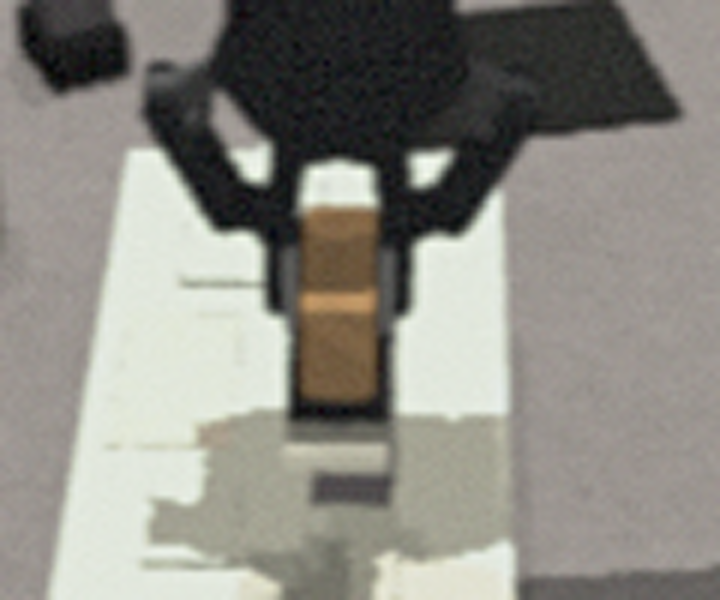

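View pics/e_top.png

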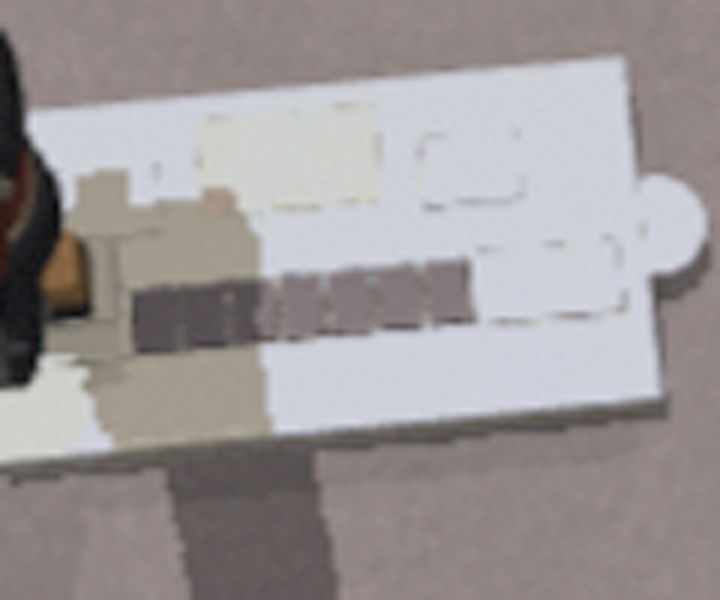

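Request:
move_arm --pt "0.004 -0.008 0 -5 20 0 1" --pt "0 0 0 -5 38 0 1" --pt "0 0 0 -5 38 0 1" --pt "0 0 0 -5 38 0 1" --pt "0 0 0.08 -5 38 0 1" --pt "0 0 0.08 -2 38 0 1" --pt "0 0 0.08 1 38 0 1" --pt "0 0 0.08 4 38 0 1" --pt "0 0 0.08 7 38 0 1" --pt "0 0 0.08 10 37 0 1" --pt "0 0 0.08 13 36 0 1" --pt "0 0 0.06 15 30 0 1" --pt "0 0 0 8 15 0 1" --pt "0 0 0 0 0 0 1" --pt "0 0 0 0 0 0 1"

```text
clock: 17.77
tool_pos: [0.4697, -0.2836, 0.2021]
tool_rot: [0.965, -0.259, -0.023, 0.006]
ft_force: [0.3, 0.1, -2.7]
opening: 0.0249
```

```bash
python3 - <<'E'
from h import *
print(robot.sense()['opening']); goto([.4808,-.3223,.20],-30)
for n in ['side','top']:
    p=robot.snapshot(n)
    x,y=proj(p,[.5,.06,.12]).astype(int)
    cv2.imwrite(f'pics/f_{n}.png',cv2.resize(p['color'][max(0,y-50):y+50,x-60:x+60],None,fx=6,fy=6,interpolation=cv2.INTER_CUBIC))
E
```

```text
0.024948173517221686
d [29.1 27.9  1.6] rv [ 0.0236  0.0409 -0.0015] pos [ 0.4697 -0.2836  0.2021] F [ 0.3   0.07 -2.66] T [ 0.05 -0.06 -0.02] t 17.7667
```

View pics/f_side.png

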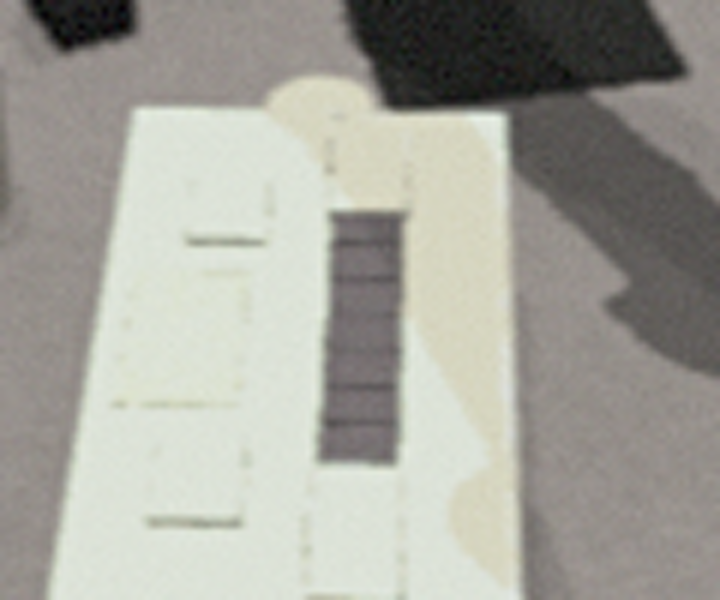

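View pics/f_top.png

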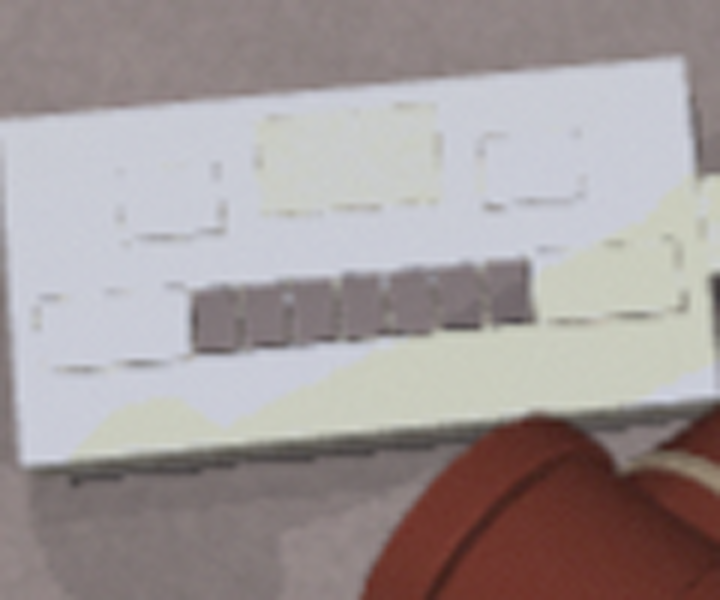

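```bash
python3 - <<'E'
from h import *; import pickle
p,q=pickle.load(open('pq.pkl','rb'))
n=robot.snapshot('side'); t=robot.snapshot('top')
cv2.imwrite('pics/cmp.png',np.hstack([cv2.resize(i['color'][190:255,310:350],None,fx=8,fy=8,interpolation=cv2.INTER_NEAREST) for i in (q,n)]))
cv2.imwrite('pics/cmpt.png',np.vstack([cv2.resize(i['color'][182:215,250:335],None,fx=9,fy=8,interpolation=cv2.INTER_NEAREST) for i in (p,t)]))
for i in (q,n):
    g=i['color'].astype(float).mean(2)
    c=g[:,328:336].mean(1); print(c[196:252].round().astype(int))
    print('cols',[g[r,316:346].round().astype(int).tolist() for r in (208,)])
E
```

```text
[216 216 217 220 207 138 106 110 113 113 104 110 111 111 108  92 106 112
 112 114 107  86 107 113 112 114 105  87 107 115 112 113 108  89 109 114
 113 113 113 110 101 109 112 113 114 109  83  95 173 216 218 216 217 216
 215 216]
cols [[210, 215, 215, 213, 214, 217, 216, 216, 219, 215, 181, 120, 105, 110, 111, 115, 111, 115, 113, 110, 113, 111, 134, 182, 217, 219, 217, 214, 218, 216]]
[208 207 208 211 215 205 136 104 110 112 109  92 108 116 115 118 114  96
 110 117 114 116 113 108 114 116 115 117 114 108 114 115 118 118 114  94
 111 116 117 118 111  99 116 120 116 115 113 129 180 221 223 222 221 221
 220 220]
cols [[217, 222, 221, 220, 222, 222, 221, 220, 221, 221, 185, 128, 108, 108, 106, 108, 111, 116, 104, 102, 101, 100, 117, 172, 202, 209, 208, 206, 207, 205]]
```

View pics/cmp.png

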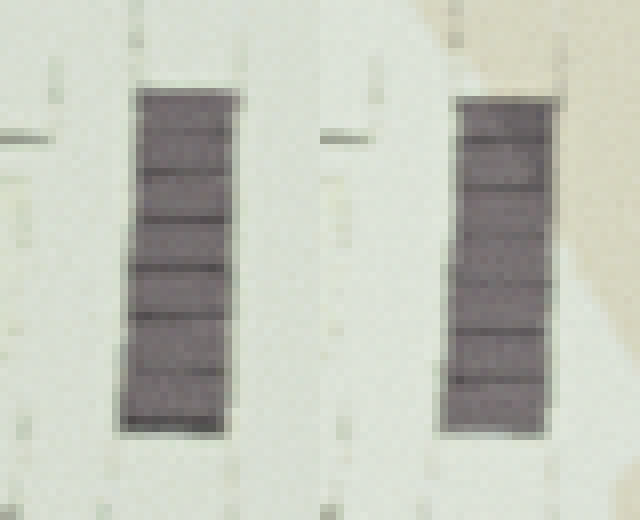

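View pics/cmpt.png

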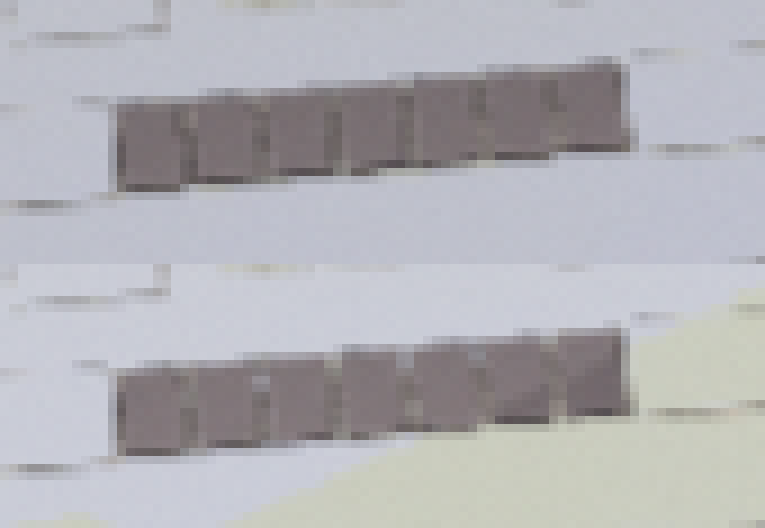

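Compared with before, every key gap has moved down by about 1–2 px in the side view. Key6's dark front face (row ~243) is gone, so the row looks fully down. Next is putting the block back.

Request:
move_arm --pt "0.02 0.03 0 14 14 0 1" --pt "0.01 0.015 0 12 12 0 1" --pt "0 0 0 3 2 0 1" --pt "0 0 0 0 0 0 1" --pt "0 0 0 0 0 0 1"

```text
clock: 18.38
tool_pos: [0.4867, -0.3102, 0.2018]
tool_rot: [0.968, -0.249, 0.003, -0.008]
ft_force: [0.3, 1.3, -3.1]
opening: 0.0249
```

```bash
python3 -c "
from h import *
goto([.4808,-.3223,.06],-30)"
```

```text
d [  0.3  15.8 141.5] rv [-0.0164 -0.0026  0.0193] pos [ 0.4867 -0.3102  0.2018] F [ 0.33  1.27 -3.13] T [-0.01  0.02  0.02] t 18.3833
```

Request:
move_arm --pt "-0.012 -0.003 0.015 0 8 10 1" --pt "-0.004 0 0 0 6 25 1" --pt "0 0 0 0 0 30 1" --pt "0 0 0 0 0 25 1" --pt "0 0 0 0 0 15 1" --pt "0 0 0 0 0 5 1" --pt "0 0 0 0 0 0 1"

```text
clock: 18.97
tool_pos: [0.4818, -0.3157, 0.0852]
tool_rot: [0.968, -0.253, -0.001, -0.0]
ft_force: [-0.9, -0.4, -3.3]
opening: 0.0247
```

```bash
python3 -c "
from h import *
goto([.4808,-.3223,.0535],-30)"
```

```text
d [ 2.4  6.3 31.7] rv [-0.      0.003   0.0125] pos [ 0.4818 -0.3157  0.0852] F [-0.91 -0.38 -3.31] T [ 0.02  0.   -0.02] t 18.9667
```

Request:
move_arm --pt "0 0.003 0.01 2 5 10 1" --pt "0 0 0 0 2 12 1" --pt "0 0 0 0 0 7 1" --pt "0 0 0 0 0 2 1" --pt "0 0 0 0 0 0 1"

```text
clock: 19.38
tool_pos: [0.4817, -0.3241, 0.0532]
tool_rot: [0.966, -0.257, 0.002, 0.001]
ft_force: [-0.8, 0.1, -2.3]
opening: 0.025
```

```bash
python3 -c "
from h import *
goto([.4808,-.3223,.0483],-30)"
```

```text
d [-1.7 -1.1  4.9] rv [ 0.0012 -0.0046  0.0029] pos [ 0.4817 -0.3241  0.0532] F [-0.81  0.07 -2.35] T [0.03 0.   0.  ] t 19.3833
```

Request:
move_arm --pt "0.001 -0.004 0 0 0 2 1" --pt "0 0 0 0 0 2 1" --pt "0 0 0 0 0 1 1" --pt "0 0 0 0 0 1 1"

```text
clock: 19.72
tool_pos: [0.4827, -0.3252, 0.0483]
tool_rot: [0.966, -0.258, 0.002, 0.001]
ft_force: [-0.9, -0.2, 1.3]
opening: 0.0249
```

```bash
python3 -c "
from h import *
goto([.4808,-.3223,.0483],-30)"
```

```text
d [-3.1 -1.6 -0.1] rv [ 0.0004 -0.0038  0.0026] pos [ 0.4827 -0.3252  0.0483] F [-0.89 -0.16  1.25] T [-0.01  0.1   0.02] t 19.7167
```

Request:
move_arm --pt "0 0 0 0 0 0 0.6" --pt "0 0 0 0 0 0 0" --pt "0 0 0 0 0 0 0" --pt "0 0 0 0 0 0 0" --pt "0 0 0 0 0 0 0" --pt "0 0 0 0 0 0 0" --pt "0 0 0 0 0 -8 0" --pt "0 0 0 0 0 -15 0" --pt "0 0 0 0 0 -30 0" --pt "0 0 0 0 0 -35 0" --pt "0 0 0 0 0 -35 0" --pt "0 0 0 0 0 -20 0" --pt "0 0 0 0 0 0 0" --pt "0 0 0 0 0 0 0"

```text
clock: 20.88
tool_pos: [0.4823, -0.3263, 0.2033]
tool_rot: [0.966, -0.258, 0.004, 0.002]
ft_force: [-0.5, 0.1, -0.3]
opening: 0.0855
```

```bash
python3 - <<'E'
from h import *
print(robot.sense()['opening'],robot.sense()['tool_pos'])
for n in ['side']:
    p=robot.snapshot(n); cv2.imwrite('pics/z.png',p['color'])
    for d in robot.spot_point('block',p): print(n,round(d['confidence'],2),w(p,d['position']).round(4))
    for t in ['mug','stamp','bottle','towels']:
        for d in robot.spot_point(t,p)[:1]: print(t,w(p,d['position']).round(3))
    x,y=proj(p,[.48,-.32,.06]).astype(int)
    cv2.imwrite(f'pics/z_{n}.png',cv2.resize(p['color'][max(0,y-50):y+50,x-60:x+60],None,fx=6,fy=6,interpolation=cv2.INTER_CUBIC))
E
```

```text
0.08553165737054223 [ 0.48232076 -0.32631394  0.20328607]
side 0.91 [ 0.4835 -0.5258 -0.0019]
side 0.7 [ 0.4782 -0.3198  0.0065]
side 0.59 [ 0.2772 -0.3326 -0.0014]
mug [ 0.749 -0.143  0.003]
stamp [ 0.716 -0.325 -0.002]
bottle [ 0.76   0.041 -0.001]
towels [0.534 0.448 0.002]
```

View pics/z_side.png

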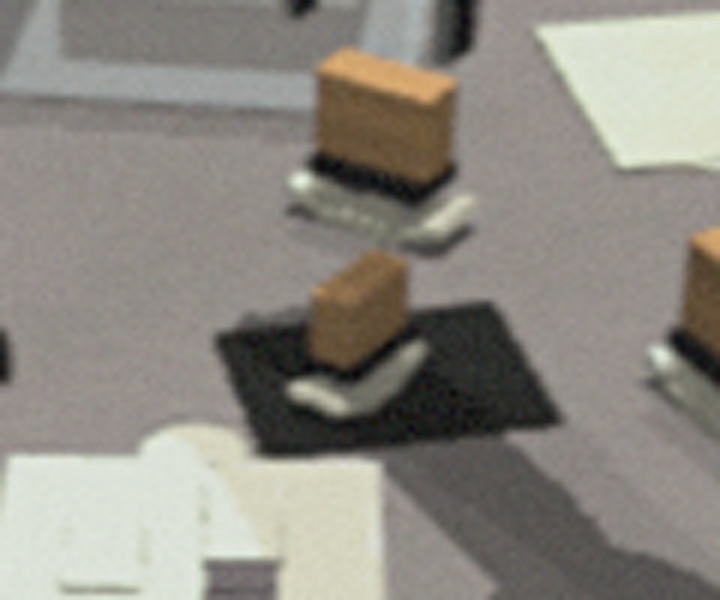

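View pics/z.png

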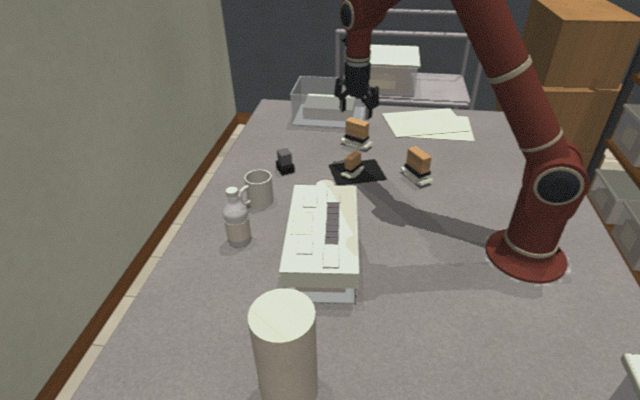

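The block stands upright on the pad, around pixel (354,165). The gripper is clear and everything else is where it was, so I'm handing in.

```bash
python3 -c "
from h import *
print(robot.close_job(), robot.sense()['clock'])"
```

```text
the job is handed in; nothing more can be done
the job is handed in; nothing more can be done
```

I took the smallest block from the pad and set it on the tongue-end landing. I swept it along all seven keys to the far landing in one pass, then stood it back on its pad, let go and handed the job in at about 21 s.

- **Pressing force:** the readings between moves were 13–16.5 N from the first key on. They dipped to 10 N once, on the blank landing before the keys. This is well under the spring's 22 N limit, and I saw no sign of it bottoming out.
- **Line and lid:** the block stayed 1 to 5 mm to one side of my estimated seam line and centred on the keys in the picture. The lid rose slightly toward the far end.
- **Final checks:** the last picture shows the block upright on the pad, the gripper open and clear, and the mug, bottle, stamp and towels within a few mm of where they were.
- **Keys down, less certain:** in the side view the gaps between keys moved about 1–2 px, where about 1.5 px is expected for fully down. Key6's front face disappeared. Key0's far edge moved only about 1.05 px, which is within the picture's coarseness. The pressing force supports it being fully down, but I could not confirm that independently.

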